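Stack the second vial tray on the shaker

TASK

Pick up the vial tray that stands on the bench by its bar handle and, keeping it upright, set it square on top of the tray that is already on the shaker, feeling gently for the place where its four lugs drop into the four sockets, and press it down until it is fully home on the rails. The vials are glass, so never press or knock the trays hard; let go when it is home and leave everything else on the bench where it is.

Things in the scene. Friction and masses are not known exactly. Their poses are not given: they have to be found in the camera images.
- tray: Loose upper tray of aluminium, 230 (its x) x 150 (y) mm, about 0.6 kg, nine amber vials fixed in it (tops at 71 mm). Origin: centre of the plane of its lug tips, at bench height while it stands on its lugs. The four lugs are steel pins, 14 mm diameter, 16 mm long, flat-ended with a bevel 1 mm wide, 2 mm high, under the corners at x +-92, y +-57 mm. Symmetrical: it fits either way round.
- tray_handle (a point): Middle of the tray's bar handle, 110 mm above the tray's origin. The bar runs along the tray's x, 152 mm long, 14 x 14 mm in section, on a post at each end (x +-70 mm); grip it from above across y; 39 mm from bar middle down to the vial caps.
- tray_seat (a point): Centre of the tray's flat underside, 16 mm above the tray's origin; home when this face lies on the rails. A spring ball in each socket grips its lug: under its own weight the tray mostly stops 5 to 12 mm short of home; up to 10 N more pushes it through with a click, and it then rests flat on the rails and stays.
- shaker: Fixed white reciprocating shaker (drive off), housing 320 (its x) x 220 (y) mm. Origin: centre of its underside, on the bench. On top a carriage, with the lower tray bolted on it, slides along x on two rods. The carriage is NOT measured: it stands anywhere within 25 mm either side of mid-stroke (end stops there), and yields to a push of about 8 N along x.
- wash_bottle: Bystander, leave alone: white plastic bottle, 56 mm diameter, 150 mm high, between the shaker and the tray. Origin: centre of its foot.
- spare_vial: Bystander, leave alone: amber vial with white cap, 26 x 50 mm, standing between the shaker and the tray. Origin: centre of its foot.
- slide_box: Bystander, leave alone: grey and white slide box, 86 x 51 x 33 mm, near the robot. Origin: centre of its underside.
- jar: Bystander, leave alone: white jar with paper label, 68 mm diameter, 85 mm high, at the far side, middle. Origin: centre of its foot.
- mid_stroke (a point): Fixed point of the shaker: centre of the lower tray's rail tops when the carriage is at mid-stroke, 154 mm above shaker; axes as the shaker's. Two flat aluminium rails run along x at y +-57 mm, 28 mm wide, 300 mm long, higher than the vials between them. Each has two square sockets, 17 mm wide, 22 mm deep, at x +-92 mm from the carriage's middle; their y and yaw do not vary.

How it is judged:
By the outcome, as a careful person would: the job done as asked, in the order asked, and still so for the second after the job is handed in, with the robot touching nothing.
It also fails if it takes over 72 s, if anything falls off the work surface, if the arm or the gripper's body presses on something with over 40 N, if the wrist force passes 120 N, or if a joint passes its speed limit or range.

ROBOT

A 6-joint arm with a two-finger parallel gripper is mounted at the origin on the work surface. World frame = base frame: x ahead of the robot, y to its left, z up, the work surface at z = 0. Lengths are in m, angles in rad, forces in N, time in s.
With the tool pointing down it reaches from about 0.375 to 0.975 m from the base axis. Payload 3.8 kg.
Tool frame: the origin (TCP) lies midway between the tips of the shut fingers; the grasp point (between the pads) lies 19 mm behind it; z points along the fingers, y is the line along which they close (so a half turn about z gives the same grasp; the last joint's range is limited). The gripper opens to 85 mm and grips with 20 to 120 N. Pads are 22 mm wide; open, the fingers measure 114 mm over their backs; the gripper's body (76 mm by 85 mm) begins 54 mm behind the grasp point. The pads swing forward as they close: fully open they stand 13 mm farther back than shut.
Start: joints at [1.074, 0.264, 1.604, -0, 1.274, -0.037], TCP at [0.3, 0.605, 0.231] pointing down, gripper open.
Joint ranges: [-2.63, 2.63], [-0.94, 2.18], [0.31, 2.57], [-1.31, 4.45], [0, 2.66], [-2.55, 2.55]. Speed limits (rad/s): [2.57, 2.57, 3.14, 3.14, 3.14, 3.14].

INTERFACE

Orientations are given as a rotation vector (axis times angle).
In Python, from workcell import status, read_camera, workorder, masks_of gives the robot as it stands.
- The arm moves only by the tool drive_tool, never from a script. Its argument "rows" is a list of rows, each a list of 7 numbers: the turn, a rotation vector about the tool's x, y, z in degrees, then the shift along the tool's x, y, z in m, then the opening, from 0 (shut) to 1 (fully open). In form: [[ax, ay, az, tx, ty, tz, claw], ...]. A call has 1 to 8 rows; each row shifts and turns the commanded pose from where the row before left it, along the tool's axes as they then stand; what a row does not reach is not made up. A row lasts 1/12 s, in which the tool goes at most 41.7 mm and 7.16 degrees, less where a joint would pass 70% of its speed; a pose out of reach is approached as far as the arm can. A call is refused whole if a number of a shift passes 0.0417 or a number of a turn 7.16, either way. A call with a gripper value outside its range is refused whole. The fingers move at their own pace and stop on an object; "force" is the grip in N (left out, the last holds). Time passes only in rows, so rows that do not move let the fingers close. It gives the time, the measured TCP pose, the force, the opening and the grip force at its end, in the units of the state.
- status.read_state(): the state, without advancing time (a new reading comes with each control period).
- read_camera(name): name is "scene" or "top"; returns a dict with "color" (400x640x3 uint8, red, green, blue), "intrinsics" (3x3 intrinsics, pixels), "world_from_camera" (4x4, takes a point from camera to world coordinates). Camera axes: x right, y up, looking along -z (the intrinsics and any distortion apply to the point x, -y, -z); pixel columns grow to the right and rows downward; lengths in m; the calibration is good to about 2 mm. A picture is of the moment at which its call begins. There is no depth.
- workorder.finish_job(): hands the job in; it is judged then, once.
Trained networks look in a picture, given as the dict that the camera call returned (one of the last four; its "shot" number tells which), for a name from the list of things; names that differ only in an ending like _2 or _b are one class to them, and where a whole thing is asked for, a point or a joint stands for the part that bears it (a point fixed in the world has none). Each returns a list of dicts, best first, with "score" (0 to 1); they miss things now and then, are a little off and sometimes report something else, mostly with a low value. They report only what shows in the picture. A call takes as long as a camera call.
- masks_of(picture, name): "mask" (400x640 bool, what is visible of it) and "bbox" ([left, top, right, bottom] in pixels, round what is visible of it).
The state is a dict: "time": time; "q": joint angles; "joint_vel": joint speeds; "joint_torque": joint torques, N m; "tool_pos": TCP position; "tcp_rot": TCP orientation; "wrist_force": force on the tool from outside, world axes, zero at the start; "torque": the same for the moment, N m; "width": opening from 0.0 (shut) to 1.0 (fully open); "grip_force": force on a finger pad.
Only numpy, scipy, OpenCV 4.12 (cv2) and the standard library are available. Lean on these libraries where they do the work, as an engineer would, in place of code of your own. Each camera call takes 0.05 s, during which the arm holds its last target. There are 200 camera calls.

## Working session

There is one attempt and no reset: what is moved stays moved. The work goes in short steps, Python scripts to look and compute and a tool call to move; the robot and the scene stay as the last step left them, time stands still between calls to the robot, and variables do not carry over. Pictures are saved under pics/ and viewed, at most 10 in all, crops included, and the job is handed in when it is done.

Besides the shell and the picture viewer there is one more tool, called after "Emit:" by a JSON object that holds its "api" and its "payload". drive_tool: Moves the arm, as the interface text tells. Its arguments: {"type":"object","properties":{"rows":{"type":"array"},"force":{"type":"number"}},"required":["rows"]}

```bash
mkdir -p pics; ls; cat > h.py <<'E'
import numpy as np, cv2
from workcell import status, read_camera, workorder, masks_of
def save(p,n): cv2.imwrite('pics/'+n,p['color'][:,:,::-1])
def ray(p,u,v):
    K=np.array(p['intrinsics']);T=np.array(p['world_from_camera'])
    d=np.array([(u-K[0,2])/K[0,0],-(v-K[1,2])/K[1,1],-1]); return T[:3,3],T[:3,:3]@d
def atz(p,u,v,z):
    o,d=ray(p,u,v); return o+d*(z-o[2])/d[2]
def proj(p,X):
    K=np.array(p['intrinsics']);T=np.array(p['world_from_camera'])
    c=(np.atleast_2d(X)-T[:3,3])@T[:3,:3]
    return np.c_[K[0,2]-K[0,0]*c[:,0]/c[:,2],K[1,2]+K[1,1]*c[:,1]/c[:,2]]
E
python3 - <<'E'
from h import *
print(status.read_state())
for n in('scene','top'):
    p=read_camera(n);save(p,n+'.png');print([k for k in p],p['intrinsics'],p['world_from_camera'])
    for t in('tray','tray_handle','shaker','wash_bottle','spare_vial','slide_box','jar'):
        for m in masks_of(p,t)[:2]: print(n,t,m['score'],m['bbox'],m['mask'].sum())
E
```

```text
pics
{'time': 0.0, 'q': array([ 1.07410830e+00,  2.64722063e-01,  1.60538150e+00,  7.77112948e-06,
        1.27369482e+00, -3.68801233e-02]), 'joint_vel': array([-0.00169535,  0.00039857,  0.00079105,  0.00032359, -0.00130224,
        0.00089092]), 'joint_torque': array([ 9.67317028e-04, -5.15091741e+01, -3.67327523e+01, -3.49309266e-05,
        1.26078946e-02,  1.73887707e-05]), 'tool_pos': array([0.29918695, 0.6042551 , 0.22997892]), 'tcp_rot': array([-0.71578766, -3.05835625,  0.00333848]), 'wrist_force': array([-0.65406389,  0.13691629,  0.22111975]), 'torque': array([-0.00334732,  0.05453346, -0.01814254]), 'grip_force': 0.0, 'width': 1.0012806983247824}
['color', 'intrinsics', 'world_from_camera', 'shot'] [[486.12982207   0.         322.32584201]
 [  0.         486.12982207 196.60045992]
 [  0.           0.           1.        ]] [[ 4.17404944e-01 -7.66541991e-01  4.88043531e-01  1.03875324e+00]
 [ 9.08720408e-01  3.52438351e-01 -2.23639058e-01 -1.92631355e-01]
 [-5.76528583e-04  5.36843165e-01  8.43681861e-01  8.89367924e-01]
 [ 0.00000000e+00  0.00000000e+00  0.00000000e+00  
[... 481 characters left out ...]
           0.           1.        ]] [[ 0.01474575  0.98908695 -0.14659319  0.4778241 ]
 [-0.99977878  0.01678396  0.01267665  0.00467936]
 [ 0.01499872  0.14637383  0.98911563  0.81822959]
 [ 0.          0.          0.          1.        ]]
top tray 0.97 [389.4, 159.7, 490.8, 291.9] 9405
top tray_handle 0.95 [397.8, 162.4, 491.6, 292.1] 9310
top shaker 0.87 [108.7, 143.1, 254.6, 333.8] 22559
top wash_bottle 0.65 [310.6, 159.7, 338.4, 196.9] 888
top spare_vial 0.53 [317.3, 227.1, 331.3, 243.0] 145
top slide_box 0.73 [303.9, 280.1, 326.7, 329.5] 1250
top slide_box 0.51 [390.3, 161.1, 492.2, 290.6] 9405
top jar 0.93 [301.9, 89.7, 339.8, 136.2] 1221
top jar 0.45 [319.4, 229.4, 329.7, 245.1] 129
```

View pics/scene.png

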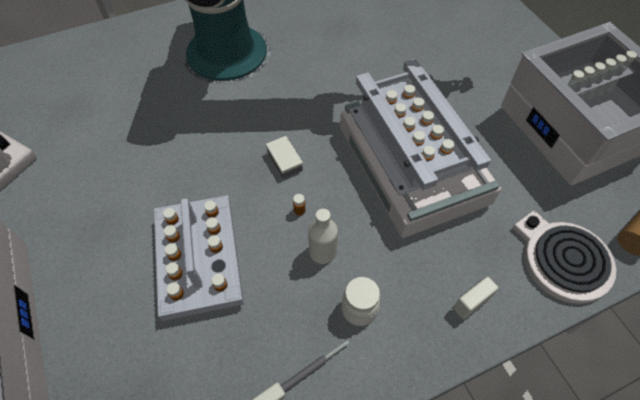

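View pics/top.png

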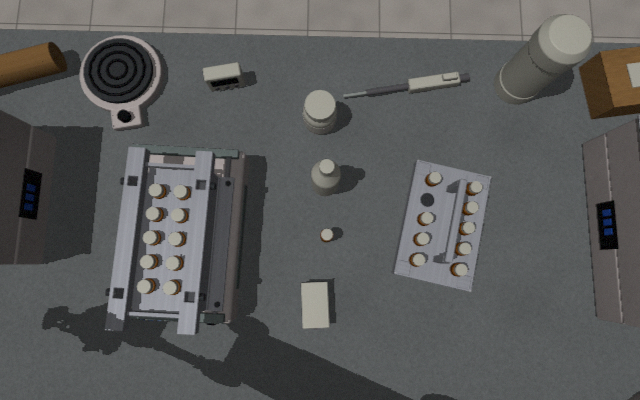

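The tray is at the right in the top view (handle about 455,222). The shaker is at the left, with sockets near (132,181), (201,184), (118,293) and (187,296). I'll enlarge both to get accurate points.

```bash
python3 - <<'E'
import cv2
t=cv2.imread('pics/top.png');s=cv2.imread('pics/scene.png')
def crop(im,x,y,w,h,k,n):
    c=cv2.resize(im[y:y+h,x:x+w],None,fx=k,fy=k,interpolation=cv2.INTER_CUBIC)
    c=cv2.convertScaleAbs(c,alpha=1.4)
    for i in range(x-x%20+20,x+w,20): cv2.line(c,((i-x)*k,0),((i-x)*k,6),(0,0,255),1);cv2.putText(c,str(i),((i-x)*k,16),0,.35,(0,255,255))
    for i in range(y-y%20+20,y+h,20): cv2.line(c,(0,(i-y)*k),(6,(i-y)*k),(0,0,255),1);cv2.putText(c,str(i),(8,(i-y)*k),0,.35,(0,255,255))
    cv2.imwrite('pics/'+n,c)
crop(t,385,155,110,145,4,'ct.png')
crop(t,100,140,160,198,3,'cs.png')
crop(s,340,55,160,150,4,'ss.png')
E
```

```text
(no output)
```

View pics/ct.png

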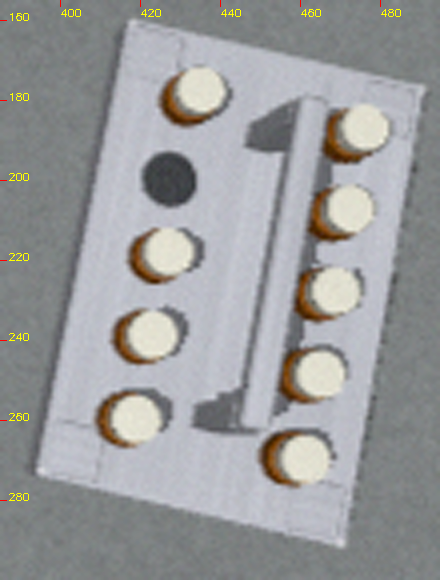

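View pics/cs.png

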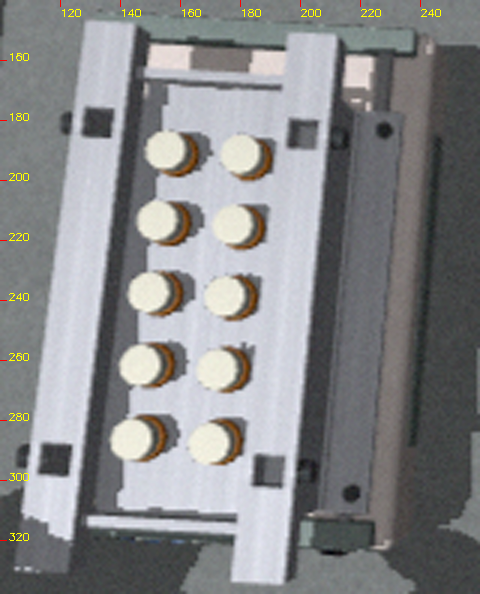

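View pics/ss.png

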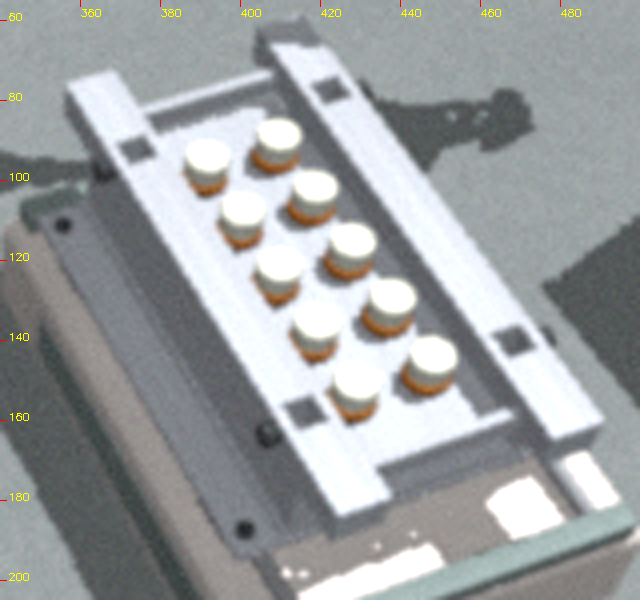

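```bash
cat >> h.py <<'E'
from scipy.optimize import least_squares
def fit(obs,loc,z0,freez=True):
    # obs: list of (pic, Nx2 px) ; loc Nx2 local; fits x,y,yaw,z
    def pts(q): 
        c,s=np.cos(q[2]),np.sin(q[2]); return np.c_[q[0]+c*loc[:,0]-s*loc[:,1],q[1]+s*loc[:,0]+c*loc[:,1],np.full(len(loc),q[3] if freez else z0)]
    f=lambda q:np.concatenate([(proj(p,pts(q))-o).ravel() for p,o in obs])
    return f,pts
E
python3 - <<'E'
from h import *
T=read_camera('top');S=read_camera('scene')
L=np.array([[92,57],[92,-57],[-92,57],[-92,-57]])/1e3
ot=np.array([[132,180.5],[200.7,184.3],[118,292.7],[189,296.3]])
os_=np.array([[468.6,139.9],[416.4,157.4],[422.6,77.1],[373.9,91.9]])
for name,obs in(('top',[(T,ot)]),('scene',[(S,os_)]),('both',[(T,ot),(S,os_)])):
    for fz in(False,True):
        f,_=fit(obs,L,.154,fz); r=least_squares(f,[.5,.35,0,.154]); print(name,fz,r.x.round(4),np.degrees(r.x[2]).round(2),np.abs(r.fun).max().round(2))
P=np.array([[115,75],[115,-75],[-115,-75],[-115,75]])/1e3
pt=np.array([[417.4,159.6],[490.6,176.6],[470.6,291.1],[394.1,272.9]])
ps=np.array([[241,305],[160,319],[153,205],[230,196]])
for name,obs in(('top',[(T,pt)]),('scene',[(S,ps)]),('both',[(T,pt),(S,ps)])):
    f,g=fit(obs,P,.02); r=least_squares(f,[.5,-.3,0,.02]); print(name,r.x.round(4),np.degrees(r.x[2]).round(2),r.fun.round(1))
# overlay bar
q=r.x.copy();
def bar(q,z): q=q.copy();q[3]=z; _,g=fit([],np.array([[76,7],[76,-7],[-76,-7],[-76,7]])/1e3,0); return g(q)
out=[]
for p,x,y,w,h in((T,385,155,110,145),(S,145,185,110,145)):
    k=4;c=cv2.resize(p['color'][y:y+h,x:x+w,::-1],None,fx=k,fy=k,interpolation=cv2.INTER_CUBIC)
    c=cv2.convertScaleAbs(c,alpha=1.4)
    for z,col in((.117,(0,0,255)),(.103,(0,255,0))): cv2.polylines(c,[((proj(p,bar(q,z))-[x,y]+.5)*k).astype(int)],True,col,1)
    f,g=fit([],P,0); cv2.polylines(c,[((proj(p,g(q))-[x,y]+.5)*k).astype(int)],True,(255,0,0),1)
    out.append(c)
cv2.imwrite('pics/bar.png',np.hstack(out)[:,:800])
E
```

```text
top False [ 0.5161  0.2603 -0.0397  0.154 ] -2.27 0.27
top True [ 0.5161  0.2606 -0.0397  0.1531] -2.28 0.31
scene False [ 0.5185  0.2608 -0.0404  0.154 ] -2.32 0.26
scene True [ 0.5197  0.2598 -0.0407  0.1557] -2.33 0.26
both False [ 0.5169  0.2606 -0.0397  0.154 ] -2.28 0.85
both True [ 0.5165  0.2617 -0.0396  0.1514] -2.27 0.68
top [ 0.5579 -0.2441 -0.216   0.0354] -12.38 [-0.1  0.   0.1  0.  -0.  -0.1 -0.  -0. ]
scene [ 0.5757 -0.2407 -0.2338  0.0642] -13.4 [ 1.8 -2.1 -3.5  0.2  1.7  2.8  0.3 -0.7]
both [ 0.5592 -0.2435 -0.2253  0.0358] -12.91 [ 0.2 -0.8  0.3 -0.2 -0.9 -0.5 -0.8 -1.2 -0.  -4.4 -2.2 -2.   1.9  4.5
 -1.8  0.9]
```

View pics/bar.png

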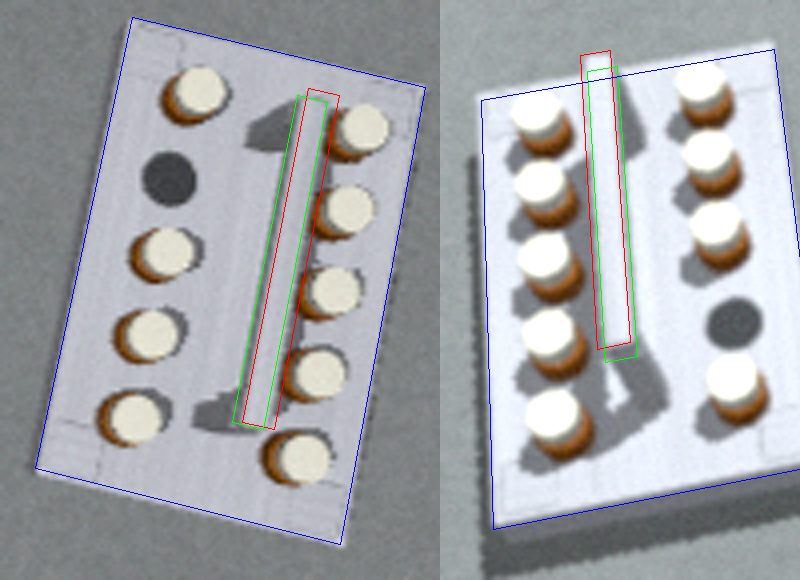

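```bash
python3 - <<'E'
import cv2,numpy as np
s=cv2.imread('pics/scene.png');t=cv2.imread('pics/top.png')
o=[]
for im,x,y,w,h,k in((s,148,188,104,140,4),(t,432,165,60,112,5)):
    c=cv2.resize(im[y:y+h,x:x+w],None,fx=k,fy=k,interpolation=cv2.INTER_CUBIC).astype(float)
    c=np.clip((c-110)*255/120,0,255).astype(np.uint8)
    for i in range(x-x%10+10,x+w,10): cv2.line(c,((i-x)*k,0),((i-x)*k,6),(0,0,255),1);cv2.putText(c,str(i),((i-x)*k,16),0,.3,(0,0,255))
    for i in range(y-y%10+10,y+h,10): cv2.line(c,(0,(i-y)*k),(6,(i-y)*k),(0,0,255),1);cv2.putText(c,str(i),(8,(i-y)*k),0,.3,(0,0,255))
    o.append(c)
b=np.zeros((560,300,3),np.uint8); b[:o[1].shape[0],:o[1].shape[1]]=o[1]
cv2.imwrite('pics/bar2.png',np.hstack([o[0],b]))
E
```

```text
(no output)
```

View pics/bar2.png

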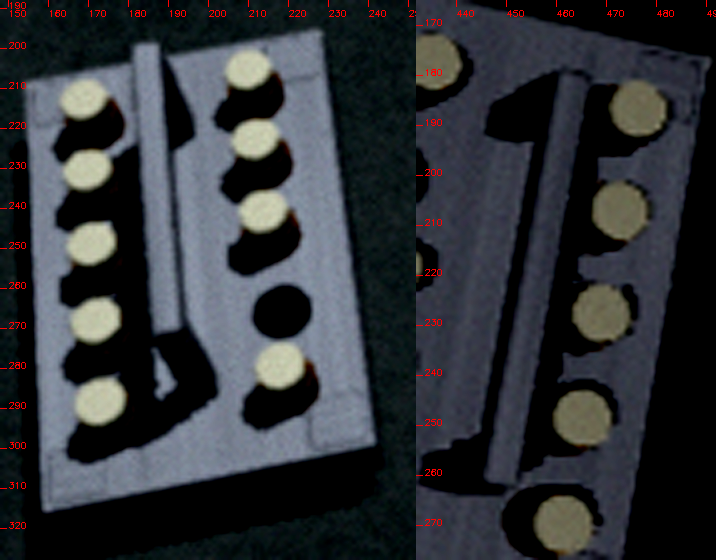

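```bash
python3 - <<'E'
from h import *
T=read_camera('top');S=read_camera('scene')
P=np.array([[115,75],[115,-75],[-115,-75],[-115,75]])/1e3
pt=np.array([[417.4,159.6],[490.6,176.6],[470.6,291.1],[394.1,272.9]])
ps=np.array([[241.4,298.9],[158.6,315.4],[154.1,208.1],[228.1,195.1]])
B=np.array([[76,0],[-76,0]])/1e3
bt=np.array([[463.1,179],[448.6,261.6]]);bs=np.array([[189.9,270.4],[183.9,198.7]])
for n,o in(('plate both',[(T,pt),(S,ps)]),('plate S',[(S,ps)])):
    f,_=fit(o,P,0);r=least_squares(f,[.5,-.3,0,.02]);print(n,r.x.round(4),np.degrees(r.x[2]).round(2),r.fun.round(1))
for n,o in(('T',[(T,bt)]),('S',[(S,bs)]),('both',[(T,bt),(S,bs)])):
  for fz in (0,1):
    f,_=fit(o,B,.117,fz);r=least_squares(f,[.5,-.3,0,.117]);print('bar',n,r.x.round(4),np.degrees(r.x[2]).round(2),r.fun.round(1))
import scipy.spatial.transform as t
s=status.read_state();R=t.Rotation.from_rotvec(s['tcp_rot']).as_matrix();print(R.round(3))
E
```

```text
plate both [ 0.5576 -0.2426 -0.2169  0.039 ] -12.43 [-0.4 -0.3  0.1 -0.2 -0.2  0.2 -0.5  0.1  0.  -0.3 -0.5  0.2  0.1  0.2
 -0.5  0.1]
plate S [ 0.558  -0.2421 -0.2181  0.0397] -12.5 [ 0.2 -0.2 -0.3  0.2  0.4  0.1 -0.2  0. ]
bar T [ 0.5573 -0.2407 -0.2068  0.117 ] -11.85 [ 0.1 -0.6 -0.1  0.6]
bar T [ 0.5585 -0.2445 -0.2061  0.1063] -11.81 [ 0. -0. -0. -0.]
bar S [ 0.5603 -0.2416 -0.2089  0.117 ] -11.97 [ 0.1  0.6 -0.1 -0.7]
bar S [ 0.5515 -0.2426 -0.2105  0.1024] -12.06 [ 0.  0.  0. -0.]
bar both [ 0.5586 -0.2413 -0.2081  0.117 ] -11.92 [ 0.5 -1.3  0.1 -0.1  0.1 -0.3 -0.2 -1.5]
bar both [ 0.5577 -0.2421 -0.2078  0.1125] -11.91 [ 0.  -0.3 -0.2  0.4  0.1  0.5 -0.2 -0.4]
[[-0.896  0.444  0.   ]
 [ 0.444  0.896  0.   ]
 [-0.     0.    -1.   ]]
```

Tray at (0.558, -0.242), yaw -12.4°. Sockets centred at (0.517, 0.2605), yaw -2.3°. I'll move over the tray at the present height.

Emit:
{"api": "drive_tool", "payload": {"rows": [[0, 0, 0, -0.0253, -0.0268, 0, 1], [0, 0, 0, -0.0253, -0.0268, 0, 1], [0, 0, 0, -0.0253, -0.0268, 0, 1], [0, 0, 0, -0.0253, -0.0268, 0, 1], [0, 0, 0, -0.0253, -0.0268, 0, 1], [0, 0, 0, -0.0253, -0.0268, 0, 1], [0, 0, 0, -0.0253, -0.0268, 0, 1], [0, 0, 0, -0.0253, -0.0268, 0, 1]]}}

```text
time: 1.67
tool_pos: [0.3859, 0.3213, 0.2315]
tcp_rot: [0.715, 3.059, 0.001]
wrist_force: [0.2, -0.8, -0.3]
width: 1.003
grip_force: 0.0
```

Emit:
{"api": "drive_tool", "payload": {"rows": [[0, 0, 0, -0.0253, -0.0268, 0, 1], [0, 0, 0, -0.0253, -0.0268, 0, 1], [0, 0, 0, -0.0253, -0.0268, 0, 1], [0, 0, 0, -0.0253, -0.0268, 0, 1], [0, 0, 0, -0.0253, -0.0268, 0, 1], [0, 0, 0, -0.0253, -0.0268, 0, 1], [0, 0, 0, -0.0253, -0.0268, 0, 1], [0, 0, 0, -0.0253, -0.0268, 0, 1]]}}

```text
time: 2.33
tool_pos: [0.4722, 0.0392, 0.2317]
tcp_rot: [0.716, 3.058, 0.001]
wrist_force: [0.5, 0.9, -0.5]
width: 1.0
grip_force: 0.0
```

Emit:
{"api": "drive_tool", "payload": {"rows": [[0, 0, 0, -0.0253, -0.0268, 0, 1], [0, 0, 0, -0.0253, -0.0268, 0, 1], [0, 0, 0, -0.0253, -0.0268, 0, 1], [0, 0, 0, -0.0253, -0.0268, 0, 1], [0, 0, -7, -0.0253, -0.0268, 0, 1], [0, 0, -7, 0, 0, 0, 1], [0, 0, 0, 0, 0, 0, 1]]}}

```text
time: 2.92
tool_pos: [0.5262, -0.1373, 0.2313]
tcp_rot: [-0.339, -3.123, -0.0]
wrist_force: [0.2, 0.1, 0.9]
width: 1.002
grip_force: 0.0
```

```bash
cat >> h.py <<'E'
from scipy.spatial.transform import Rotation as Ro
def to(target,yaw):
    s=status.read_state();R=Ro.from_rotvec(s['tcp_rot']).as_matrix()
    y=np.degrees(np.arctan2(R[1,0],R[0,0]))
    print('t',round(s['time'],2),'pos',s['tool_pos'].round(4),'yaw',y.round(2),'tilt',R[:,2].round(4),'F',s['wrist_force'].round(2),'M',s['torque'].round(2),'w',round(s['width'],3),'g',s['grip_force'],'q',s['q'].round(2))
    print('tool shift',(R.T@(np.array(target)-s['tool_pos'])).round(4),'az',((y-yaw+180)%360-180).round(2))
E
python3 -c "
from h import *
to([.5577,-.242,.091],167.6)"
```

```text
t 2.92 pos [ 0.5262 -0.1373  0.2313] yaw 167.63 tilt [-1.e-04  0.e+00 -1.e+00] F [0.22 0.14 0.93] M [-0.05 -0.02  0.01] w 1.002 g 0.0 q [-0.3   0.02  1.88  0.    1.24 -1.66]
tool shift [-0.0532 -0.0955  0.1403] az 0.03
```

Emit:
{"api": "drive_tool", "payload": {"rows": [[0, 0, 0, -0.0177, -0.0318, 0, 1], [0, 0, 0, -0.0177, -0.0318, 0, 1], [0, 0, 0, -0.0177, -0.0318, 0, 1], [0, 0, 0, 0, 0, 0.03, 1], [0, 0, 0, 0, 0, 0.03, 1], [0, 0, 0, 0, 0, 0.02, 1], [0, 0, 0, 0, 0, 0, 1]]}}

```text
time: 3.5
tool_pos: [0.5536, -0.2371, 0.1455]
tcp_rot: [-0.341, -3.113, -0.006]
wrist_force: [-0.7, -0.0, -0.7]
width: 0.996
grip_force: 0.0
```

```bash
python3 -c "
from h import *
to([.5577,-.242,.091],167.6)
t=read_camera('top');s=read_camera('scene')
k=4
a=[cv2.resize(p['color'][y:y+140,x:x+100,::-1],None,fx=k,fy=k,interpolation=cv2.INTER_CUBIC) for p,x,y in((t,400,155),(s,145,185))]
cv2.imwrite('pics/ap.png',np.hstack(a))"
```

```text
t 3.5 pos [ 0.5536 -0.2371  0.1455] yaw 167.51 tilt [-0.0092  0.0048 -0.9999] F [-0.65 -0.03 -0.75] M [ 0.04  0.03 -0.03] w 0.996 g 0.0 q [-0.45  0.2   1.84  0.    1.11 -1.8 ]
tool shift [-0.0056 -0.004   0.0545] az -0.09
```

View pics/ap.png

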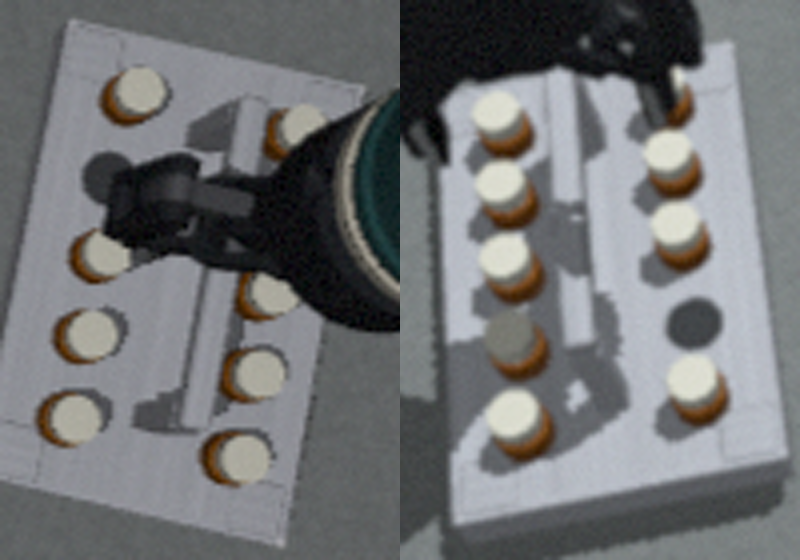

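The open fingers straddle the bar, with the bar running between them in both views. I'll centre, then descend.

```bash
python3 -c "
from h import *
to([.5577,-.242,.091],167.6)"
```

```text
t 3.6 pos [ 0.5568 -0.2386  0.1507] yaw 167.59 tilt [-0.002   0.0011 -1.    ] F [ 0.8  -0.32  0.48] M [ 0.   -0.02 -0.  ] w 1.001 g 0.0 q [-0.45  0.2   1.84  0.    1.11 -1.8 ]
tool shift [-0.0018 -0.0032  0.0597] az -0.01
```

Emit:
{"api": "drive_tool", "payload": {"rows": [[0, 0, 0, -0.0016, -0.003, 0.01, 1], [0, 0, 0, 0, 0, 0.015, 1], [0, 0, 0, 0, 0, 0.015, 1], [0, 0, 0, 0, 0, 0.012, 1], [0, 0, 0, 0, 0, 0.007, 1], [0, 0, 0, 0, 0, 0, 1], [0, 0, 0, 0, 0, 0, 0.5], [0, 0, 0, 0, 0, 0, 0.4]], "force": 30}}

```text
time: 4.27
tool_pos: [0.5591, -0.2434, 0.0934]
tcp_rot: [0.338, 3.122, -0.001]
wrist_force: [0.1, 0.5, 0.8]
width: 0.75
grip_force: 0.0
```

Emit:
{"api": "drive_tool", "payload": {"rows": [[0, 0, 0, 0, 0, 0, 0.3], [0, 0, 0, 0, 0, 0, 0.25], [0, 0, 0, 0, 0, 0, 0.2], [0, 0, 0, 0, 0, 0, 0.15], [0, 0, 0, 0, 0, 0, 0.1], [0, 0, 0, 0, 0, 0, 0], [0, 0, 0, 0, 0, 0, 0], [0, 0, 0, 0, 0, 0, 0]], "force": 30}}

```text
time: 4.93
tool_pos: [0.5587, -0.2431, 0.0929]
tcp_rot: [0.338, 3.123, -0.0]
wrist_force: [-0.9, 0.4, 4.2]
width: 0.158
grip_force: 31.5
```

```bash
python3 -c "
from h import *
to([.5577,-.242,.091],167.6)"
```

```text
t 4.93 pos [ 0.5587 -0.2431  0.0929] yaw 167.66 tilt [ 7.e-04 -2.e-04 -1.e+00] F [-0.87  0.38  4.24] M [ 0.2   0.07 -0.04] w 0.158 g 31.462143659591675 q [-0.45  0.26  1.88  0.    1.   -1.81]
tool shift [0.0012 0.0009 0.0019] az 0.06
```

Emit:
{"api": "drive_tool", "payload": {"rows": [[0, 0, 0, 0, 0, 0, 0], [0, 0, 0, 0, 0, 0, 0], [0, 0, 0, 0, 0, -0.005, 0], [0, 0, 0, 0, 0, -0.01, 0], [0, 0, 0, 0, 0, -0.015, 0], [0, 0, 0, 0, 0, -0.02, 0], [0, 0, 0, 0, 0, -0.02, 0], [0, 0, 0, 0, 0, 0, 0]], "force": 80}}

```text
time: 5.6
tool_pos: [0.5604, -0.2442, 0.1663]
tcp_rot: [0.337, 3.118, -0.004]
wrist_force: [2.2, -1.1, -3.9]
width: 0.149
grip_force: 78.2
```

Emit:
{"api": "drive_tool", "payload": {"rows": [[0, 0, 0, 0, 0, -0.02, 0], [0, 0, 0, 0, 0, -0.025, 0], [0, 0, 0, 0, 0, -0.025, 0], [0, 0, 0, 0, 0, -0.025, 0], [0, 0, 0, 0, 0, -0.025, 0], [0, 0, 0, 0, 0, -0.02, 0], [0, 0, 0, 0, 0, 0, 0], [0, 0, 0, 0, 0, 0, 0]]}}

```text
time: 6.27
tool_pos: [0.5585, -0.2433, 0.302]
tcp_rot: [0.338, 3.122, -0.001]
wrist_force: [0.8, -0.2, -7.1]
width: 0.144
grip_force: 78.7
```

```bash
python3 -c "
from h import *
to([.517,.2605,.3],177.7)"
```

```text
t 6.27 pos [ 0.5585 -0.2433  0.302 ] yaw 167.65 tilt [ 1.e-03 -6.e-04 -1.e+00] F [ 0.79 -0.16 -7.08] M [-0.07 -0.   -0.  ] w 0.144 g 78.68927478790283 q [-0.45  0.1   1.66 -0.    1.37 -1.81]
tool shift [0.1483 0.4832 0.0017] az -10.05
```

Emit:
{"api": "drive_tool", "payload": {"rows": [[0, 0, 0, 0.0041, 0.0134, 0, 0], [0, 0, 0, 0.0041, 0.0134, 0, 0], [0, 0, 0, 0.0082, 0.0268, 0, 0], [0, 0, 0, 0.0082, 0.0268, 0, 0], [0, 0, 0, 0.0082, 0.0268, 0, 0], [0, 0, 0, 0.0082, 0.0268, 0, 0], [0, 0, 0, 0.0082, 0.0268, 0, 0], [0, 0, 0, 0.0082, 0.0268, 0, 0]]}}

```text
time: 6.93
tool_pos: [0.5404, -0.0449, 0.2996]
tcp_rot: [-0.337, -3.119, -0.001]
wrist_force: [-0.2, -0.2, -5.0]
width: 0.146
grip_force: 78.7
```

Emit:
{"api": "drive_tool", "payload": {"rows": [[0, 0, 0, 0.0082, 0.0268, 0, 0], [0, 0, 0, 0.0082, 0.0268, 0, 0], [0, 0, 0, 0.0082, 0.0268, 0, 0], [0, 0, 0, 0.0082, 0.0268, 0, 0], [0, 0, 0, 0.0082, 0.0268, 0, 0], [0, 0, 0, 0.0082, 0.0268, 0, 0], [0, 0, 0, 0.0082, 0.0268, 0, 0], [0, 0, 0, 0.0082, 0.0268, 0, 0]]}}

```text
time: 7.6
tool_pos: [0.5218, 0.1779, 0.2997]
tcp_rot: [-0.336, -3.12, 0.002]
wrist_force: [1.2, -1.3, -5.3]
width: 0.149
grip_force: 78.7
```

Emit:
{"api": "drive_tool", "payload": {"rows": [[0, 0, 0, 0.0082, 0.0268, 0, 0], [0, 0, 0, 0.0082, 0.0268, 0, 0], [0, 0, 0, 0.0041, 0.0134, 0, 0], [0, 0, -2.5, 0.0041, 0.0134, 0, 0], [0, 0, -4, 0, 0, 0, 0], [0, 0, -3.5, 0, 0, 0, 0], [0, 0, 0, 0, 0, 0, 0], [0, 0, 0, 0, 0, 0, 0]]}}

```text
time: 8.27
tool_pos: [0.5166, 0.2595, 0.3012]
tcp_rot: [-0.065, -3.139, 0.002]
wrist_force: [-0.5, -0.3, -5.3]
width: 0.145
grip_force: 78.7
```

```bash
python3 -c "
from h import *
T=read_camera('top');S=read_camera('scene');save(T,'t2.png');save(S,'s2.png')
to([.517,.2605,.29],177.7)
o=[]
for p,x,y,w,h in((T,70,110,200,230),(S,340,10,170,230)):
    c=cv2.resize(p['color'][y:y+h,x:x+w,::-1],None,fx=2.5,fy=2.5,interpolation=cv2.INTER_CUBIC).astype(float)
    o.append(np.clip((c-20)*1.15,0,255).astype(np.uint8)[:575,:400])
cv2.imwrite('pics/c2.png',np.hstack(o))"
```

```text
t 8.37 pos [0.5169 0.2594 0.3017] yaw 177.59 tilt [-9.e-04 -5.e-04 -1.e+00] F [-0.03  0.24 -4.88] M [-0.01 -0.02  0.03] w 0.147 g 78.70349764823914 q [ 0.42  0.05  1.72 -0.    1.37 -1.11]
tool shift [-0.      0.0011  0.0117] az -0.11
```

View pics/c2.png

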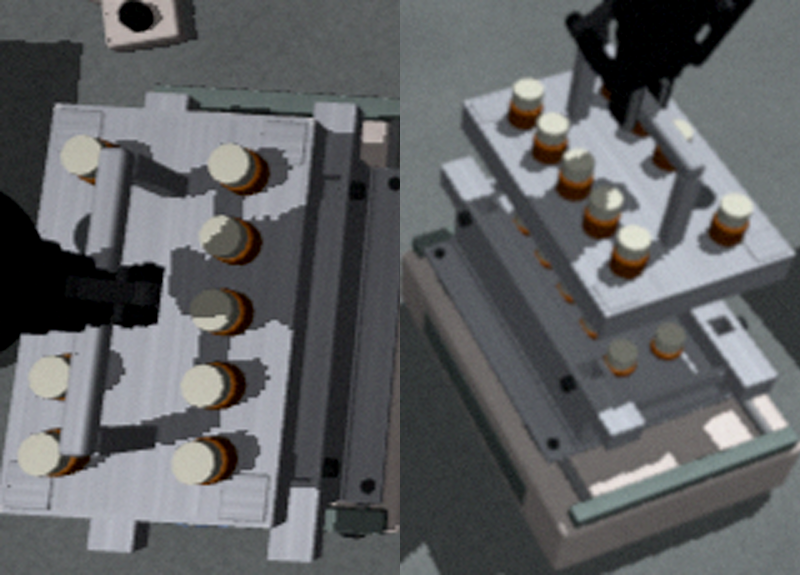

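```bash
cat > ref.py <<'E'
from h import *
import sys
def edges(p,q,z,hx=.115,hy=.075,n=40,w=4):
    """refine pose q=(x,y,yaw): sample profile across each rectangle edge, least squares on max-gradient points"""
    g=cv2.cvtColor(p['color'],cv2.COLOR_RGB2GRAY).astype(np.float32)
    g=cv2.GaussianBlur(g,(0,0),.7)
    for it in range(6):
        c,s=np.cos(q[2]),np.sin(q[2]);A=[];b=[]
        for (a,bb,nx,ny) in (([1,-1],[1,1],1,0),([-1,-1],[-1,1],-1,0),([-1,1],[1,1],0,1),([-1,-1],[1,-1],0,-1)):
            for t in np.linspace(.06,.94,n):
                l=np.array([hx,hy])*(np.array(a)*(1-t)+np.array(bb)*t)
                W=lambda l,q:np.array([q[0]+np.cos(q[2])*l[0]-np.sin(q[2])*l[1],q[1]+np.sin(q[2])*l[0]+np.cos(q[2])*l[1],z])
                u=np.arange(-w,w+.01,.2)/1e3*2
                px=proj(p,np.array([W(l+np.array([nx,ny])*k,q) for k in u])).astype(np.float32)
                pr=cv2.remap(g,px[:,0].reshape(1,-1),px[:,1].reshape(1,-1),cv2.INTER_CUBIC)[0]
                d=-np.gradient(pr); i=d.argmax()
                if d[i]<1.0 or i in(0,len(d)-1): continue
                nw=np.array([c*nx-s*ny,s*nx+c*ny]); r=np.array([-s*l[0]-c*l[1],c*l[0]-s*l[1]])
                A.append([*nw,nw@r]);b.append(u[i])
        A=np.array(A);b=np.array(b)
        dq=least_squares(lambda x:(A@x-b)*1e3,[0,0,0],loss='soft_l1',f_scale=.5).x; q=q+dq
    res=A@dq-b
    return q,len(b),np.median(np.abs(res))*1e3
E
python3 - <<'E'
from ref import *
s=status.read_state();z=s['tool_pos'][2]-.0915+.039
T=read_camera('top');S=read_camera('scene')
for n,p in(('T',T),('S',S)):
    q,m,r=edges(p,np.array([.517,.26,-.041]),z); print(n,q.round(4),np.degrees(q[2]).round(2),m,r.round(2))
E
```

```text
T [ 0.5159  0.2612 -0.043 ] -2.46 142 0.4
S [ 0.5173  0.2614 -0.0457] -2.62 141 0.78
```

Emit:
{"api": "drive_tool", "payload": {"rows": [[0, 0, -0.2, -0.0004, -0.0007, 0.01, 0], [0, 0, 0, 0, 0, 0.015, 0], [0, 0, 0, 0, 0, 0.01, 0], [0, 0, 0, 0, 0, 0.008, 0], [0, 0, 0, 0, 0, 0.005, 0], [0, 0, 0, 0, 0, 0, 0], [0, 0, 0, 0, 0, 0, 0]]}}

```text
time: 9.05
tool_pos: [0.5175, 0.259, 0.254]
tcp_rot: [-0.059, -3.14, 0.0]
wrist_force: [0.4, -0.3, -5.4]
width: 0.143
grip_force: 78.6
```

```bash
python3 - <<'E'
from ref import *
to([.5173,.2588,.2455],177.7)
s=status.read_state();z=s['tool_pos'][2]-.0915+.039
T=read_camera('top');S=read_camera('scene')
for n,p in(('T',T),('S',S)):
    q,m,r=edges(p,np.array([.517,.26,-.041]),z); print(n,q.round(4),np.degrees(q[2]).round(2),m,r.round(2))
to([.5173,.2588,.2455],177.7)
E
```

```text
t 9.05 pos [0.5175 0.259  0.254 ] yaw 177.85 tilt [-6.e-04 -2.e-04 -1.e+00] F [ 0.42 -0.27 -5.37] M [0.01 0.03 0.01] w 0.143 g 78.637375831604 q [ 0.42  0.07  1.79  0.    1.29 -1.11]
tool shift [ 0.0002 -0.0002  0.0085] az 0.15
T [ 0.5154  0.2608 -0.0427] -2.45 131 0.8
S [ 0.5176  0.2616 -0.0384] -2.2 145 0.89
t 9.15 pos [0.5181 0.2592 0.2551] yaw 177.86 tilt [ 1.3e-03  6.0e-04 -1.0e+00] F [ 1.05  0.17 -5.56] M [ 0.01 -0.03  0.04] w 0.146 g 78.63728642463684 q [ 0.42  0.07  1.79 -0.    1.29 -1.11]
tool shift [ 0.0008 -0.0005  0.0096] az 0.16
```

Emit:
{"api": "drive_tool", "payload": {"rows": [[0, 0, 0, -0.0005, -0.0005, 0.002, 0], [0, 0, 0, 0, 0, 0.002, 0], [0, 0, 0, 0, 0, 0.002, 0], [0, 0, 0, 0, 0, 0.001, 0], [0, 0, 0, 0, 0, 0.001, 0], [0, 0, 0, 0, 0, 0.001, 0], [0, 0, 0, 0, 0, 0, 0]]}}

```text
time: 9.73
tool_pos: [0.518, 0.2584, 0.2449]
tcp_rot: [-0.059, -3.141, 0.0]
wrist_force: [0.6, 0.2, -6.1]
width: 0.145
grip_force: 78.7
```

Emit:
{"api": "drive_tool", "payload": {"rows": [[0, 0, 0, 0, 0, 0.0007, 0], [0, 0, 0, 0, 0, 0.0007, 0], [0, 0, 0, 0, 0, 0.0006, 0], [0, 0, 0, 0, 0, 0, 0], [0, 0, 0, 0, 0, 0, 0]]}}

```text
time: 10.15
tool_pos: [0.5181, 0.2585, 0.2432]
tcp_rot: [-0.059, -3.141, 0.0]
wrist_force: [0.4, 0.5, -5.8]
width: 0.145
grip_force: 78.7
```

```bash
python3 -c "
from h import *
to([.5177,.2585,.2295],177.7)"
```

```text
t 10.15 pos [0.5181 0.2585 0.2432] yaw 177.85 tilt [-1.e-04 -1.e-04 -1.e+00] F [ 0.4   0.48 -5.81] M [ 0.02 -0.    0.03] w 0.145 g 78.70549321174622 q [ 0.42  0.08  1.8  -0.    1.27 -1.11]
tool shift [ 0.0004 -0.      0.0137] az 0.15
```

Emit:
{"api": "drive_tool", "payload": {"rows": [[0, 0, 0, 0, 0, 0.0007, 0], [0, 0, 0, 0, 0, 0.0007, 0], [0, 0, 0, 0, 0, 0.0006, 0], [0, 0, 0, 0, 0, 0, 0]]}}

```text
time: 10.48
tool_pos: [0.5182, 0.2587, 0.2415]
tcp_rot: [0.059, 3.141, 0.001]
wrist_force: [0.1, 0.9, -4.9]
width: 0.147
grip_force: 78.9
```

Emit:
{"api": "drive_tool", "payload": {"rows": [[0, 0, 0, 0, 0, 0.0005, 0], [0, 0, 0, 0, 0, 0.0005, 0], [0, 0, 0, 0, 0, 0.0005, 0], [0, 0, 0, 0, 0, 0, 0]]}}

```text
time: 10.82
tool_pos: [0.5186, 0.2588, 0.2405]
tcp_rot: [0.059, 3.14, 0.001]
wrist_force: [-0.8, -0.0, -0.5]
width: 0.144
grip_force: 79.3
```

```bash
python3 -c "
from h import *
to([.5177,.2585,.2309],177.7)"
```

```text
t 10.82 pos [0.5186 0.2588 0.2405] yaw 177.85 tilt [ 1.4e-03  7.0e-04 -1.0e+00] F [-0.79 -0.03 -0.48] M [ 0.14 -0.01 -0.09] w 0.144 g 79.32225108146667 q [ 0.42  0.08  1.8   0.    1.26 -1.11]
tool shift [ 0.0009 -0.0003  0.0096] az 0.15
```

Emit:
{"api": "drive_tool", "payload": {"rows": [[0, 0, 0, 0, 0, 0.0005, 0], [0, 0, 0, 0, 0, 0.0005, 0], [0, 0, 0, 0, 0, 0, 0]]}}

```text
time: 11.07
tool_pos: [0.5187, 0.2587, 0.2394]
tcp_rot: [0.059, 3.139, 0.001]
wrist_force: [1.2, 0.1, 0.1]
width: 0.147
grip_force: 79.5
```

Emit:
{"api": "drive_tool", "payload": {"rows": [[0, 0, 0, 0, 0, 0.0005, 0], [0, 0, 0, 0, 0, 0.0005, 0], [0, 0, 0, 0, 0, 0, 0]]}}

```text
time: 11.32
tool_pos: [0.5186, 0.2586, 0.2381]
tcp_rot: [0.059, 3.14, 0.001]
wrist_force: [1.4, 0.5, 1.0]
width: 0.146
grip_force: 79.7
```

```bash
python3 -c "
from h import *
to([.5177,.2585,.2309],177.7)"
```

```text
t 11.32 pos [0.5186 0.2586 0.2381] yaw 177.86 tilt [ 1.2e-03  3.0e-04 -1.0e+00] F [1.42 0.54 1.01] M [ 0.18 -0.24 -0.13] w 0.146 g 79.65194463729858 q [ 0.42  0.08  1.81 -0.    1.26 -1.11]
tool shift [ 0.0009 -0.0001  0.0072] az 0.16
```

Emit:
{"api": "drive_tool", "payload": {"rows": [[0, 0, 0, 0, 0, 0.0005, 0], [0, 0, 0, 0, 0, 0.0005, 0], [0, 0, 0, 0, 0, 0.0005, 0], [0, 0, 0, 0, 0, 0, 0]]}}

```text
time: 11.65
tool_pos: [0.5184, 0.2586, 0.2361]
tcp_rot: [0.059, 3.14, 0.0]
wrist_force: [2.1, 0.4, 0.3]
width: 0.145
grip_force: 79.6
```

Emit:
{"api": "drive_tool", "payload": {"rows": [[0, 0, 0, 0, 0, 0.0005, 0], [0, 0, 0, 0, 0, 0.0005, 0], [0, 0, 0, 0, 0, 0.0005, 0], [0, 0, 0, 0, 0, 0, 0]]}}

```text
time: 11.98
tool_pos: [0.5182, 0.2585, 0.2345]
tcp_rot: [0.059, 3.141, -0.0]
wrist_force: [2.3, 0.5, -1.0]
width: 0.142
grip_force: 79.4
```

```bash
python3 -c "
from h import *
to([.5177,.2585,.2309],177.7)"
```

```text
t 11.98 pos [0.5182 0.2585 0.2345] yaw 177.86 tilt [ 1.e-04 -1.e-04 -1.e+00] F [ 2.34  0.47 -1.  ] M [ 0.28 -0.54 -0.12] w 0.142 g 79.40159797668457 q [ 0.42  0.08  1.81 -0.    1.25 -1.11]
tool shift [ 0.0005 -0.      0.0036] az 0.16
```

Emit:
{"api": "drive_tool", "payload": {"rows": [[0, 0, 0, 0, 0, 0.0005, 0], [0, 0, 0, 0, 0, 0.0005, 0], [0, 0, 0, 0, 0, 0.0005, 0], [0, 0, 0, 0, 0, 0, 0]]}}

```text
time: 12.32
tool_pos: [0.5182, 0.2586, 0.2332]
tcp_rot: [0.059, 3.141, 0.0]
wrist_force: [1.1, 1.0, 0.5]
width: 0.143
grip_force: 79.5
```

Emit:
{"api": "drive_tool", "payload": {"rows": [[0, 0, 0, 0, 0, 0.0005, 0], [0, 0, 0, 0, 0, 0.0005, 0], [0, 0, 0, 0, 0, 0.0003, 0], [0, 0, 0, 0, 0, 0, 0]]}}

```text
time: 12.65
tool_pos: [0.5181, 0.2586, 0.232]
tcp_rot: [0.059, 3.141, 0.0]
wrist_force: [1.7, 1.6, 0.9]
width: 0.142
grip_force: 79.6
```

```bash
python3 -c "
from h import *
to([.5177,.2585,.2309],177.7)"
```

```text
t 12.65 pos [0.5181 0.2586 0.232 ] yaw 177.86 tilt [ 0.e+00  1.e-04 -1.e+00] F [1.7  1.6  0.95] M [ 0.26 -0.49 -0.05] w 0.142 g 79.63092684745789 q [ 0.42  0.08  1.81  0.    1.25 -1.11]
tool shift [ 0.0004 -0.0001  0.0011] az 0.16
```

Emit:
{"api": "drive_tool", "payload": {"rows": [[0, 0, 0, 0, 0, 0.0004, 0], [0, 0, 0, 0, 0, 0.0004, 0], [0, 0, 0, 0, 0, 0, 0]]}}

```text
time: 12.9
tool_pos: [0.5185, 0.2587, 0.2314]
tcp_rot: [0.059, 3.14, 0.001]
wrist_force: [3.1, 1.8, 1.4]
width: 0.147
grip_force: 79.6
```

Emit:
{"api": "drive_tool", "payload": {"rows": [[0, 0, 0, 0, 0, 0.0004, 0], [0, 0, 0, 0, 0, 0.0004, 0], [0, 0, 0, 0, 0, 0, 0]]}}

```text
time: 13.15
tool_pos: [0.5187, 0.2588, 0.231]
tcp_rot: [0.059, 3.139, 0.001]
wrist_force: [3.6, 1.9, 3.8]
width: 0.144
grip_force: 80.0
```

```bash
python3 -c "
from h import *
to([.5177,.2585,.2309],177.7)"
```

```text
t 13.15 pos [0.5187 0.2588 0.231 ] yaw 177.86 tilt [ 1.6e-03  6.0e-04 -1.0e+00] F [3.64 1.93 3.83] M [ 0.24 -0.67 -0.05] w 0.144 g 79.98672008514404 q [ 0.42  0.08  1.81 -0.    1.24 -1.11]
tool shift [ 0.001  -0.0003  0.0001] az 0.16
```

Emit:
{"api": "drive_tool", "payload": {"rows": [[0, 0, 0, -0.0004, 0.0002, 0.0003, 0], [0, 0, 0, 0, 0, 0.0004, 0], [0, 0, 0, 0, 0, 0, 0]]}}

```text
time: 13.4
tool_pos: [0.5188, 0.2588, 0.231]
tcp_rot: [0.059, 3.14, 0.001]
wrist_force: [1.4, 1.2, 7.5]
width: 0.144
grip_force: 80.5
```

Emit:
{"api": "drive_tool", "payload": {"rows": [[0, 0, 0, 0, 0, 0.0004, 0], [0, 0, 0, 0, 0, 0.0003, 0], [0, 0, 0, 0, 0, 0, 0]]}}

```text
time: 13.65
tool_pos: [0.5188, 0.2588, 0.231]
tcp_rot: [0.059, 3.14, 0.001]
wrist_force: [0.2, 0.5, 10.8]
width: 0.148
grip_force: 80.9
```

```bash
python3 - <<'E'
from ref import *
to([.5177,.2585,.2309],177.7)
T=read_camera('top');S=read_camera('scene')
P=lambda z:[edges(p,np.array([.517,.26,-.041]),z) for p in(T,S)]
for z in(.193-.016+.0,.177+.005): 
    for q,m,r in P(z): print(z,q.round(4),m,r.round(2))
E
```

```text
t 13.65 pos [0.5188 0.2588 0.231 ] yaw 177.86 tilt [ 1.3e-03  4.0e-04 -1.0e+00] F [ 0.17  0.53 10.79] M [-0.07 -0.04 -0.09] w 0.148 g 80.88943004608154 q [ 0.42  0.08  1.81 -0.    1.24 -1.11]
tool shift [ 0.0011 -0.0003  0.0001] az 0.16
0.177 [ 0.5178  0.2609 -0.0405] 127 0.43
0.177 [ 0.5183  0.2617 -0.0402] 139 0.8
0.182 [ 0.5182  0.2591 -0.0386] 128 0.4
0.182 [ 0.5215  0.2585 -0.0401] 141 0.58
```

Solid stop at TCP z 0.2310, which matches the home height of 0.2309 worked out from the grasp. I'll relax the press, open the gripper and retreat.

Emit:
{"api": "drive_tool", "payload": {"rows": [[0, 0, 0, 0, 0, -0.0006, 0], [0, 0, 0, 0, 0, -0.0005, 0], [0, 0, 0, 0, 0, 0, 0], [0, 0, 0, 0, 0, 0, 0.2], [0, 0, 0, 0, 0, 0, 0.4], [0, 0, 0, 0, 0, 0, 0.6], [0, 0, 0, 0, 0, 0, 0.6], [0, 0, 0, 0, 0, 0, 0.6]]}}

```text
time: 14.42
tool_pos: [0.5178, 0.2584, 0.2292]
tcp_rot: [-0.059, -3.139, 0.001]
wrist_force: [-0.2, -0.4, 0.1]
width: 0.598
grip_force: 0.0
```

Emit:
{"api": "drive_tool", "payload": {"rows": [[0, 0, 0, 0, 0, 0, 0.6], [0, 0, 0, 0, 0, 0, 0.6], [0, 0, 0, 0, 0, -0.005, 0.6], [0, 0, 0, 0, 0, -0.01, 0.6], [0, 0, 0, 0, 0, -0.02, 0.6], [0, 0, 0, 0, 0, -0.03, 0.6], [0, 0, 0, 0, 0, -0.03, 0.6], [0, 0, 0, 0, 0, 0, 0.6]]}}

```text
time: 15.08
tool_pos: [0.5216, 0.2601, 0.3342]
tcp_rot: [0.059, 3.129, 0.009]
wrist_force: [1.6, 1.4, 1.5]
width: 0.599
grip_force: 0.0
```

Emit:
{"api": "drive_tool", "payload": {"rows": [[0, 0, 0, 0, -0.03, -0.02, 0.6], [0, 0, 0, 0, -0.04, 0, 0.6], [0, 0, 0, 0, -0.04, 0, 0.6], [0, 0, 0, 0, -0.04, 0, 0.6], [0, 0, 0, 0, -0.04, 0, 0.6], [0, 0, 0, 0, -0.04, 0, 0.6], [0, 0, 0, 0, -0.02, 0, 0.6], [0, 0, 0, 0, 0, 0, 0.6]]}}

```text
time: 15.75
tool_pos: [0.5091, 0.0049, 0.3465]
tcp_rot: [0.066, 3.139, -0.003]
wrist_force: [0.2, -0.5, -0.3]
width: 0.604
grip_force: 0.0
```

```bash
python3 - <<'E'
from ref import *
to([.5177,.2585,.2309],177.7)
T=read_camera('top');S=read_camera('scene')
for z in(.177,): 
    for p in(T,S):
        q,m,r=edges(p,np.array([.517,.26,-.041]),z); print(z,q.round(4),m,r.round(2))
o=[]
for p,x,y,w,h in((T,90,130,180,220),(S,340,30,170,220)):
    o.append(cv2.resize(p['color'][y:y+h,x:x+w,::-1],None,fx=2.5,fy=2.5,interpolation=cv2.INTER_CUBIC)[:,:400])
c=np.hstack([np.pad(a,((0,0),(0,400-a.shape[1]),(0,0)))if a.shape[1]<400 else a for a in o]);cv2.imwrite('pics/end.png',c)
for t in('wash_bottle','spare_vial','slide_box','jar'):
    for m in masks_of(T,t)[:1]: print(t,m['score'],m['bbox'])
E
```

```text
t 15.75 pos [0.5091 0.0049 0.3465] yaw 177.58 tilt [ 0.0019 -0.002  -1.    ] F [ 0.21 -0.55 -0.34] M [ 0.05 -0.01 -0.05] w 0.604 g 0.0 q [-0.04 -0.11  1.79 -0.    1.45 -1.57]
tool shift [0.0023 0.2539 0.1151] az -0.12
0.177 [0.5158 0.2704 0.0609] 9 0.16
0.177 [ 0.5181  0.2617 -0.0396] 148 0.71
slide_box 0.62 [301.1, 302.1, 327.0, 327.9]
```

View pics/end.png

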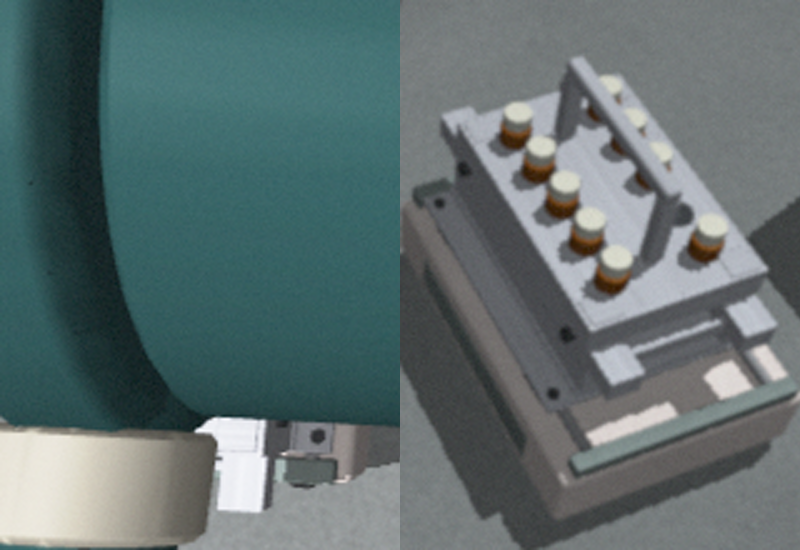

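The scene view shows the tray flat on both rails, square, and unchanged since release. The arm is clear and nothing is touching.

```bash
python3 -c "
from h import *
print(workorder.finish_job())"
```

```text
the job is handed in; nothing more can be done
None
```

The tray is fully home on the shaker's lower tray, all four lugs in their sockets and pressed in with about 16 N; I let go of it, moved the arm clear and handed the job in at about 16 s (no verdict was returned, and the arm hid the bystanders in my last top view, so I didn't re-check them).

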